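# Hang the drill gauge on the spring hook inside its cabinet

### The job

Lift the steel drill gauge out of its wooden stand, lower it through the opening in the roof of the little plywood cabinet and hang it on the spring hook inside: feel for the hook's collar with the gauge, press the collar back gently without bottoming it hard, lower the gauge behind the hook's upturned tip and let go, so that it hangs upright and still on the hook. Touch the cabinet neither with the gauge nor with the robot, and leave the other things on the bench where they are.

Things in the scene. Friction and masses are not known exactly. Their poses are not given: they have to be found in the camera images.
- gauge: Steel drill gauge, 150 mm tall, 0.13-0.24 kg, upright in the stand at the start. Origin: centre of its underside; z up, y across its width, x through its thickness. Foot 16 (x) x 44 (y) mm, z 0-22 mm; plate 6 mm thick, 44 mm wide, z 22-85 mm; neck 6 mm thick, 20 mm wide, z 85-115 mm; wooden grip on top. Front and back are alike.
- gauge_hole (a point): Centre of the gauge's rectangular hanging hole, which goes right through the plate along x: 18 mm wide (y), 25 mm high, 45 to 70 mm above the gauge's underside. Axes as the gauge's.
- gauge_grip (a point): Centre of the gauge's wooden grip: 12 (x) x 26 (y) x 35 mm tall, 115 to 150 mm above the underside. Pinch it from above across its 12 mm thickness.
- stand: Dark wooden stand fixed to the bench, 64 x 90 mm, 32 mm tall. Origin: centre of its underside, z up. A slot 22 (x) x 50 (y) mm, 22 mm deep (floor at z 10 mm), holds the gauge's foot loosely; lift the gauge straight up. The gauge's axes are along the stand's.
- cabinet: Plywood cabinet fixed to the bench, 150 (x) x 134 (y) mm, 114 mm tall, a clear pane in its front (-x side, to the robot). Origin: centre of its underside; x from front to back, z up. Walls 9 mm thick, floor top at z 10 mm. Nothing but the hook stands inside.
- cabinet_opening (a point): Centre of the only opening, in the 10 mm thick roof, level with its top: 100 mm along the cabinet's x, 68 mm along y. The gauge goes in with its x along the cabinet's x, either way round; its grip stays above the roof.
- hook: Spring hook inside. Origin on its axis at the back wall, cabinet x 66, y 0, z 88 mm; axes as the cabinet's. A stem 8 mm thick runs to -x and ends in an upturned tip, also 8 mm thick, top 12 mm above the axis. Behind the tip a collar, 28 mm across, slides on the stem, sprung towards the tip: starts to move at 2 N, +0.45 N per mm, hard stop at 8 mm. Over 15 N on the hook is rough.
- hook_span (a point): Point on the hook's axis 49 mm before its origin. The stem's length setting is not reported: the free collar's front face lies anywhere from 18 mm before to 18 mm behind this point (along x); find it by feel. The tip's front lies 10 mm before that face, its back 2 mm, so the 6 mm plate goes in behind the tip only with the collar pressed back 4 to 8 mm.
- hook_way (a point): Point on the hook's axis 46 mm before hook_span, clear of the tip. Come down here, hole centre 4 mm above the axis (underside 34 mm over the bench) so it clears the tip, go +x till the plate meets the collar, press it back, lower 12 mm till the hole's top edge lies on the stem (underside at 22 mm), let go: the collar holds the plate against the tip.
- jar: Bystander, to be left alone: round paint jar, 55 mm across, 62 mm tall; origin at the centre of its underside.
- small_jar: Bystander, to be left alone: small round paint jar, 44 mm across, 46 mm tall; origin at the centre of its underside.
- block: Bystander, to be left alone: wood offcut, 31x43x30 mm; origin at the centre of its underside.
- bottle: Bystander, to be left alone: slim bottle with a pointed cap, 32 mm across, 82 mm tall; origin at the centre of its underside.
- tape: Bystander, to be left alone: roll of masking tape lying flat, 96 mm across, 25 mm tall; origin at the centre of its underside.
- sander: Bystander, to be left alone: wooden sanding block, 61x78x22 mm; origin at the centre of its underside.
Not all that is in view belongs to the job. Leave any purple look-alike of the gauge alone.

How it is judged:
On the way, in this order (a step that is already met when the one before it is completed fails the run):
1. the gauge is lifted clear of the stand (z of gauge in the frame of stand above 0.06 m), for 0.1 s.
2. the gauge's lower part is through the roof opening, inside the cabinet (x of gauge in the frame of cabinet between -0.045 and 0.045 m and y of gauge in the frame of cabinet between -0.02 and 0.02 m and z of gauge in the frame of cabinet below 0.07 m), for 0.1 s.
At the end, for the whole second after the job is handed in: The gauge hangs released and at rest on the hook inside the cabinet, behind the upturned tip: its underside 22 mm (+-5 mm) above the bench, its vertical axis within 0.12 rad of upright, its plate square to the cabinet's x axis within 0.2 rad, bearing on the hook (x of gauge in the frame of cabinet between -0.045 and 0.045 m and y of gauge in the frame of cabinet between -0.02 and 0.02 m and z of gauge in the frame of cabinet between 0.017 and 0.027 m and angle between gauge's own z axis and vertical below 0.12 rad and angle between the x axis of gauge and the x axis of cabinet, either way round below 0.2 rad and contact force between gauge and hook above 0.5 N and linear speed of gauge below 0.02 m/s and angular speed of gauge below 0.3 rad/s); the robot touches nothing.
It fails at once if the gauge touches the cabinet (over 1 N) (contact force between gauge and cabinet above 1 N).
It fails at once if the robot touches the cabinet (over 1 N) (contact force between any of the fingers, the arm and cabinet above 1 N).
It fails at once if the hook is loaded roughly (over 15 N) (contact force between any of gauge, the fingers and hook above 15 N).
It fails at once if a bystander is moved more than 20 mm (distance of any of jar, small_jar, block, bottle, tape, sander from where it was at the start of the episode above 0.02 m).
It also fails if it takes over 45 s, if anything falls off the work surface, if the arm or the gripper's body presses on something with over 40 N, if the wrist force passes 120 N, or if a joint passes its speed limit or range.

### The arm

A 6-joint arm with a two-finger parallel gripper is mounted at the origin on a cart in front of the work surface, level with it; the furniture and walls round the work are solid. World frame = base frame: x ahead of the robot, y to its left, z up, the work surface at z = 0. Lengths are in m, angles in rad, forces in N, time in s.
With the tool pointing down it reaches from about 0.375 to 0.9 m from the base axis. Payload 3.1 kg.
Tool frame: the origin (TCP) lies midway between the tips of the shut fingers; the grasp point (between the pads) lies 19 mm behind it (manip.grasp_offset is the distance from the TCP to the grasp point, in m); z points along the fingers, y is the line along which they close (so a half turn about z gives the same grasp; the last joint's range is limited). The gripper opens to 85 mm and grips with 20 to 120 N. Pads are 22 mm wide; open, the fingers measure 114 mm over their backs; the gripper's body (76 mm by 85 mm) begins 54 mm behind the grasp point. The pads swing forward as they close: fully open they stand 13 mm farther back than shut.
Start: joints at [1.169, 0.527, 1.433, -0, 1.181, -0.178], TCP at [0.139, 0.609, 0.231] pointing down, gripper open.
Joint ranges: [-3.08, 3.08], [-0.75, 2.2], [0.22, 2.44], [-1.43, 4.57], [0, 2.65], [-2.85, 2.85]. Speed limits (rad/s): [2.79, 2.79, 3.14, 3.14, 3.14, 3.14].

### API

Orientations are given as a unit quaternion [x, y, z, w].
In Python, from station import sensors, cams, order, manip gives the robot as it stands.
- The arm moves only by the tool move_arm, never from a script. Its argument "targets" is a list of rows, each an object of numbers: "dx", "dy", "dz": the shift along the world's x, y, z normalised to -1 to 1, where 1 is 25 mm; "rx", "ry", "rz": the turn, a rotation vector about the world's x, y, z normalised to -1 to 1, where 1 is 30 degrees. A call has exactly 10 rows; each row shifts and turns the commanded pose from where the row before left it; what a row does not reach is not made up. A row lasts 1/8 s, in which the tool goes at most 62.5 mm and 10.7 degrees, less where a joint would pass 70% of its speed; a pose out of reach is approached as far as the arm can. A call with a number of a shift or a turn outside -1 to 1 is refused whole. A call with a gripper value outside its range is refused whole. "claw" is the opening in per cent of the stroke, from 0 (shut) to 100 (fully open), set as the call begins (left out, the last holds). The fingers move at their own pace and stop on an object; "newtons" is the grip in N (left out, the last holds). Time passes only in rows, so rows that do not move let the fingers close, or fill a call up. It gives the time, the measured TCP pose, the force, the opening and the grip force at its end, in the units of the state.
- sensors.sense(): the state, without advancing time (a new reading comes with each control period).
- cams.snapshot(name): name is "scene" or "top" or "wrist"; returns the picture (384x512x3 uint8, red, green, blue); there is no depth.
- cams.camera_model(name): a dict with "fx", "fy", "cx", "cy" (pixels), "distortion" ([k1, k2, p1, p2, k3] as OpenCV has them; the pictures are not rectified), "extrinsics" (4x4, takes a point from world to camera coordinates). Camera axes: x right, y down, z forward; pixel columns grow to the right and rows downward; lengths in m; the calibration is good to about 2 mm. A picture is of the moment at which its call begins: read the wrist's pose just before it. camera_model takes no time and is no camera call; for the wrist camera it gives the pose at the moment of the call.
- order.sign_off(): hands the job in; it is judged then, once.
The state is a dict: "t": time; "q": joint angles; "qd": joint speeds; "tau": joint torques, N m; "tcp_pos": TCP position; "tool_rot": TCP orientation; "force": force on the tool from outside, world axes, zero at the start; "ft_torque": the same for the moment, N m; "finger_gap": opening from 0.0 (shut) to 1.0 (fully open); "gripper_force": force on a finger pad.
Only numpy, scipy, OpenCV 4.12 (cv2) and the standard library are available. Lean on these libraries where they do the work, as an engineer would, in place of code of your own. Each camera call takes 0.05 s, during which the arm holds its last target. There are 200 camera calls.

## Working session

There is one attempt and no reset: what is moved stays moved. The work goes in short steps, Python scripts to look and compute and a tool call to move; the robot and the scene stay as the last step left them, time stands still between calls to the robot, and variables do not carry over. Pictures are saved under pics/ and viewed, at most 12 in all, crops included, and the job is handed in when it is done.

Besides the shell and the picture viewer there is one more tool, called in YAML: its name, and indented under it one key for each argument. move_arm: Moves the arm, as the interface text tells. Scaled input: -1 to 1 covers 25 mm each way for a shift and 30 degrees each way for a turn. Its arguments: {"type":"object","properties":{"targets":{"type":"array"},"claw":{"type":"number"},"newtons":{"type":"number"}},"required":["targets"]}

```bash
mkdir -p pics; ls
python3 - <<'E'
from station import sensors,cams,manip
import cv2,numpy as np
print(sensors.sense())
a=[cams.snapshot(n) for n in("scene","top")]
for n,i in zip(("scene","top"),a):
    cv2.imwrite(f"pics/{n}0.png",i[:,:,::-1])
    m=cams.camera_model(n);print(n,m)
print(manip.grasp_offset)
E
```

```text
pics
{'t': 0.0, 'q': array([ 1.16846097e+00,  5.28479436e-01,  1.43389522e+00, -1.80955215e-05,
        1.18135749e+00, -1.78515922e-01]), 'qd': array([ 0.0006027 ,  0.00147342,  0.00101332,  0.00060295, -0.00049303,
        0.00060158]), 'tau': array([-8.80335028e-04, -4.42345154e+01, -1.78026527e+01, -4.60152514e-04,
        8.35897081e-03,  5.61321187e-06]), 'tcp_pos': array([0.13842895, 0.60875794, 0.23032769]), 'tool_rot': array([ 1.11672788e-01,  9.93744456e-01, -1.02733854e-03, -2.98314935e-04]), 'force': array([0.68739875, 0.4199556 , 0.08768464]), 'ft_torque': array([-0.02619447, -0.0290081 , -0.01407549]), 'gripper_force': 0.0, 'finger_gap': 1.0010970656027243}
scene {'fx': 361.1173474754185, 'fy': 361.1173474754185, 'cx': 253.94791545123113, 'cy': 190.25505885707648, 'distortion': array([-0.03106368,  0.        ,  0.        ,  0.        ,  0.        ]), 'extrinsics': array([[-0.60109225, -0.79872218,  0.02703672,  0.43571011],
       [-0.32391473,  0.21256142, -0.92189853,  0.26144949],
       [ 0.73059384, -0.56290365, -0.3864869 ,  0.73167383],
       [ 0.        ,  0.        ,  0.        ,  1.        ]])}
top {'fx': 356.3736352700248, 'fy': 356.3736352700248, 'cx': 256.03201458413776, 'cy': 197.7471480338455, 'distortion': array([-0.03118932,  0.        ,  0.        ,  0.        ,  0.        ]), 'extrinsics': array([[ 0.01301446, -0.99974308, -0.01855774,  0.12588556],
       [-0.9814103 , -0.00921738, -0.19169995,  0.5945873 ],
       [ 0.19147965,  0.02070763, -0.98127811,  1.05154255],
       [ 0.        ,  0.        ,  0.        ,  1.        ]])}
0.0187
```

View pics/scene0.png

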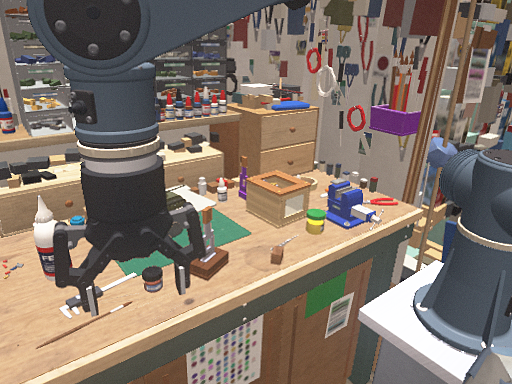

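View pics/top0.png

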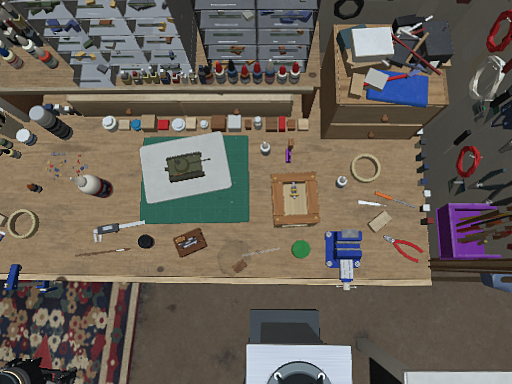

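The scene shows the gauge with a brown grip in a dark stand at (208,240) and a purple look-alike at (243,180). The cabinet is at (278,197). In the top view the stand is at (190,241), the cabinet at (295,200) and the purple one at (289,150). I choose the brown-gripped one in the stand and will check it in a close crop.

Run:
```python
import cv2,numpy as np
t=cv2.imread("pics/top0.png");s=cv2.imread("pics/scene0.png")
r=lambda i,x,y,w,h,k:cv2.resize(i[y:y+h,x:x+w],None,fx=k,fy=k,interpolation=cv2.INTER_CUBIC)
A=r(t,165,220,50,37,8);B=r(t,260,165,66,66,6)
C=r(s,175,195,66,99,4);D=r(s,235,160,99,74,4)
o=np.zeros((600,800,3),np.uint8)
for i,x,y in((A,0,0),(B,404,0),(C[:300],0,300),(D[:200],404,400)): o[y:y+i.shape[0],x:x+i.shape[1]]=i[:600-y,:800-x]
cv2.imwrite("pics/crops.png",o)
```

```text
(no output)
```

View pics/crops.png

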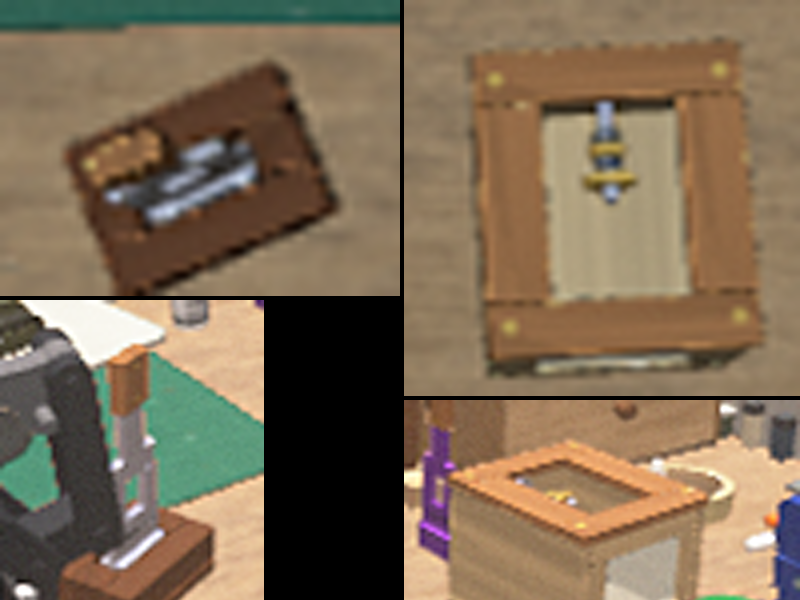

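The chosen gauge stands upright in the stand, brown grip at crop (125,155), stand corners clear. The hook shows through the roof opening: yellow collar about (607,183) in the crop, tip at (612,200).

```bash
cat > h.py <<'E'
import numpy as np,cv2
from station import sensors,cams,manip
def ray(m,uv):
    K=np.array([[m["fx"],0,m["cx"]],[0,m["fy"],m["cy"]],[0,0,1]])
    p=cv2.undistortPoints(np.array(uv,float).reshape(-1,1,2),K,np.array(m["distortion"])).reshape(-1,2)
    E=m["extrinsics"];R,t=E[:3,:3],E[:3,3]
    return -R.T@t,np.c_[p,np.ones(len(p))]@R
def onz(m,uv,z):
    c,d=ray(m,uv); return c+d*((z-c[2])/d[:,2])[:,None]
def proj(m,P):
    K=np.array([[m["fx"],0,m["cx"]],[0,m["fy"],m["cy"]],[0,0,1]]);E=m["extrinsics"]
    return cv2.projectPoints(np.array(P,float).reshape(-1,3),cv2.Rodrigues(E[:3,:3])[0],E[:3,3],K,np.array(m["distortion"]))[0].reshape(-1,2)
def fit(W,L):  # 2D rigid L->W : centre, yaw, resid
    W=W[:,:2];L=np.array(L,float);a=W-W.mean(0);b=L-L.mean(0)
    th=np.arctan2((b[:,0]*a[:,1]-b[:,1]*a[:,0]).sum(),(a*b).sum())
    R=np.array([[np.cos(th),-np.sin(th)],[np.sin(th),np.cos(th)]])
    c=W.mean(0)-R@L.mean(0);return c,th,W-(L@R.T+c)
E
python3 - <<'E'
from h import *
np.set_printoptions(precision=4,suppress=True)
m=cams.camera_model("top")
st=np.array([(66,148),(275,63),(338,207),(125,293)])/8+[165,220]-.5
# corner order far-left,far-right,near-right,near-left ; local x fwd,y left
q=lambda a,b:[(a,b),(a,-b),(-a,-b),(-a,b)]
for z in(.032,.016): print("stand",fit(onz(m,st,z),q(.032,.045)))
cb=(np.array([(470,57),(738,42),(762,345),(488,360)])-[404,0])/6+[260,165]-.5
print("cab",fit(onz(m,cb,.114),q(.075,.067)))
op=(np.array([(541,103),(676,95),(692,297),(552,300)])-[404,0])/6+[260,165]-.5
print("open",fit(onz(m,op,.114),q(.05,.034)))
print("grip top",onz(m,[np.array((124,152))/8+[165,220]-.5],.16))
print("tip,collar",onz(m,(np.array([(612,200),(608,182)])-[404,0])/6+[260,165]-.5,.098))
print("cam",ray(m,[(0,0)])[0])
E
```

```text
stand (array([0.4562, 0.3393]), np.float64(0.4146119860284263), array([[-0.0004, -0.0002],
       [-0.0022,  0.0011],
       [ 0.0003, -0.0002],
       [ 0.0022, -0.0007]]))
stand (array([0.4573, 0.3426]), np.float64(0.4146119860284262), array([[-0.0002,  0.0006],
       [-0.0015,  0.0007],
       [ 0.0002, -0.001 ],
       [ 0.0016, -0.0003]]))
cab (array([0.5837, 0.0176]), np.float64(0.06264924831088056), array([[ 0.0008, -0.0002],
       [ 0.0013, -0.0001],
       [-0.0009,  0.0005],
       [-0.0012, -0.0003]]))
open (array([0.5842, 0.0172]), np.float64(0.0559454207062329), array([[-0.0004, -0.0003],
       [ 0.0005,  0.0006],
       [-0.0009, -0.0003],
       [ 0.0007,  0.    ]]))
grip top [[0.456  0.3403 0.16  ]]
tip,collar [[0.5863 0.0174 0.098 ]
 [0.5954 0.0193 0.098 ]]
cam [0.3805 0.1096 1.1482]
```

move_arm:
  targets:
    - {"dx": 0.9,"dy": -0.7,"rz": -0.178}
    - {"dx": 1,"dy": -0.85,"rz": -0.178}
    - {"dx": 1,"dy": -0.85,"rz": -0.178}
    - {"dx": 1,"dy": -0.85,"rz": -0.178}
    - {"dx": 1,"dy": -0.85,"rz": -0.178}
    - {"dx": 1,"dy": -0.85,"rz": -0.178}
    - {"dx": 1,"dy": -0.85,"rz": -0.178}
    - {"dx": 1,"dy": -0.85,"rz": -0.178}
    - {"dx": 1,"dy": -0.85,"rz": -0.178}
    - {"dx": 1,"dy": -0.85,"rz": -0.178}
  claw: 60

```text
schema error: expected keys dx, dy, dz, rx, ry, rz
```

move_arm:
  targets:
    - {"dx": 0.9,"dy": -0.8,"dz": 0.2}
    - {"dx": 0.8,"dy": -0.75}
    - {"dx": 0.6,"dy": -0.55}
    - {"dx": 0.4,"dy": -0.35}
    - {"dx": 0.12,"dy": 0}
    - {}
    - {}
    - {}
    - {}
    - {}

```text
schema error: expected keys dx, dy, dz, rx, ry, rz
```

Run:
```python
from h import *
m=cams.camera_model("wrist")
s=sensors.sense();print(s["tcp_pos"],s["tool_rot"],s["force"],s["q"],s["t"])
i=cams.snapshot("wrist")
np.save("w1.npy",np.r_[m["extrinsics"].ravel()]);print({k:v for k,v in m.items()})
cv2.imwrite("pics/w1.png",i[:,:,::-1])
print("stand top",proj(m,[[.4562+.032*a*np.cos(.415)-.045*b*np.sin(.415),.3395+.032*a*np.sin(.415)+.045*b*np.cos(.415),.032] for a,b in((1,1),(1,-1),(-1,-1),(-1,1))]).round(1).tolist())
print("grip top",proj(m,[[.456,.340,.16]]))
```

```text
[0.13842601 0.60882968 0.2304213 ] [ 1.11672380e-01  9.93744608e-01 -9.20718063e-04 -2.93839608e-04] [ 0.20744529 -1.18619322  0.45344504] [ 1.16848573e+00  5.28387122e-01  1.43377919e+00  3.86921883e-05
  1.18135895e+00 -1.78513619e-01] 0.1
{'fx': 276.3154203706961, 'fy': 276.3154203706961, 'cx': 254.72755769298888, 'cy': 193.11175018954157, 'distortion': array([-0.00503645,  0.        ,  0.        ,  0.        ,  0.        ]), 'extrinsics': array([[ 2.23003577e-01,  9.74817597e-01, -2.37716646e-04,
        -6.24724135e-01],
       [ 9.38397252e-01, -2.14605851e-01,  2.70841145e-01,
        -3.46067188e-02],
       [ 2.63969699e-01, -6.06216166e-02, -9.62624027e-01,
         3.79618054e-01],
       [ 0.00000000e+00,  0.00000000e+00,  0.00000000e+00,
         1.00000000e+00]])}
stand top [[170.7, 394.7], [130.5, 418.9], [103.2, 395.6], [143.7, 369.9]]
grip top [[ 93.28686088 499.48292097]]
```

View pics/w1.png

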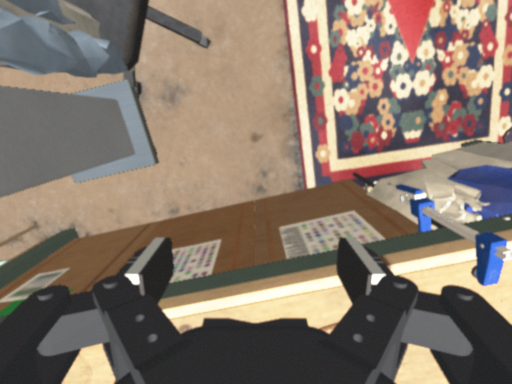

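The arm did not move because every row needs all six keys. The picture only shows the floor and the bench edge from the start pose. Repeating the move with full rows.

move_arm:
  targets:
    - {"dx": 0.9,"dy": -0.7,"dz": 0,"rx": 0,"ry": 0,"rz": -0.178}
    - {"dx": 1,"dy": -0.85,"dz": 0,"rx": 0,"ry": 0,"rz": -0.178}
    - {"dx": 1,"dy": -0.85,"dz": 0,"rx": 0,"ry": 0,"rz": -0.178}
    - {"dx": 1,"dy": -0.85,"dz": 0,"rx": 0,"ry": 0,"rz": -0.178}
    - {"dx": 1,"dy": -0.85,"dz": 0,"rx": 0,"ry": 0,"rz": -0.178}
    - {"dx": 1,"dy": -0.85,"dz": 0,"rx": 0,"ry": 0,"rz": -0.178}
    - {"dx": 1,"dy": -0.85,"dz": 0,"rx": 0,"ry": 0,"rz": -0.178}
    - {"dx": 1,"dy": -0.85,"dz": 0,"rx": 0,"ry": 0,"rz": -0.178}
    - {"dx": 1,"dy": -0.85,"dz": 0,"rx": 0,"ry": 0,"rz": -0.178}
    - {"dx": 1,"dy": -0.85,"dz": 0,"rx": 0,"ry": 0,"rz": -0.178}
  claw: 60

```text
t: 1.4
tcp_pos: [0.3868, 0.3998, 0.2311]
tool_rot: [0.548, 0.837, -0.0, -0.0]
force: [1.9, -0.6, 0.4]
finger_gap: 0.598
gripper_force: 0.0
```

move_arm:
  targets:
    - {"dx": 0.9,"dy": -0.8,"dz": 0,"rx": 0,"ry": 0,"rz": 0}
    - {"dx": 0.8,"dy": -0.75,"dz": 0,"rx": 0,"ry": 0,"rz": 0}
    - {"dx": 0.6,"dy": -0.55,"dz": 0,"rx": 0,"ry": 0,"rz": 0}
    - {"dx": 0.4,"dy": -0.3,"dz": 0,"rx": 0,"ry": 0,"rz": 0}
    - {"dx": 0.1,"dy": 0,"dz": 0,"rx": 0,"ry": 0,"rz": 0}
    - {"dx": 0,"dy": 0,"dz": 0,"rx": 0,"ry": 0,"rz": 0}
    - {"dx": 0,"dy": 0,"dz": 0,"rx": 0,"ry": 0,"rz": 0}
    - {"dx": 0,"dy": 0,"dz": 0,"rx": 0,"ry": 0,"rz": 0}
    - {"dx": 0,"dy": 0,"dz": 0,"rx": 0,"ry": 0,"rz": 0}
    - {"dx": 0,"dy": 0,"dz": 0,"rx": 0,"ry": 0,"rz": 0}

```text
t: 2.65
tcp_pos: [0.4561, 0.3408, 0.2313]
tool_rot: [0.546, 0.838, 0.0, -0.0]
force: [-0.5, -0.0, -0.6]
finger_gap: 0.599
gripper_force: 0.0
```

Run:
```python
from h import *
m=cams.camera_model("wrist")
s=sensors.sense();print(s["tcp_pos"],s["tool_rot"],s["force"],s["q"],s["t"])
i=cams.snapshot("wrist")
cv2.imwrite("pics/w2.png",i[:,:,::-1]);import pickle;pickle.dump(m,open("w2.pkl","wb"))
print("stand top",proj(m,[[.4562+.032*a*np.cos(.415)-.045*b*np.sin(.415),.3395+.032*a*np.sin(.415)+.045*b*np.cos(.415),.032] for a,b in((1,1),(1,-1),(-1,-1),(-1,1))]).round(1).tolist())
print("grip top",proj(m,[[.456,.340,.16]]))
```

```text
[0.45605121 0.34075102 0.23133996] [ 5.46171999e-01  8.37673055e-01  7.27867127e-06 -6.47277125e-06] [-0.52009042 -0.0045647  -0.55434272] [4.45446222e-01 4.52364262e-01 1.57471817e+00 2.07548967e-05
 1.11450453e+00 3.02159307e-02] 2.65
stand top [[280.2, 137.0], [278.6, 206.9], [229.7, 207.0], [227.9, 137.1]]
grip top [[253.93661126 203.91550827]]
```

View pics/w2.png

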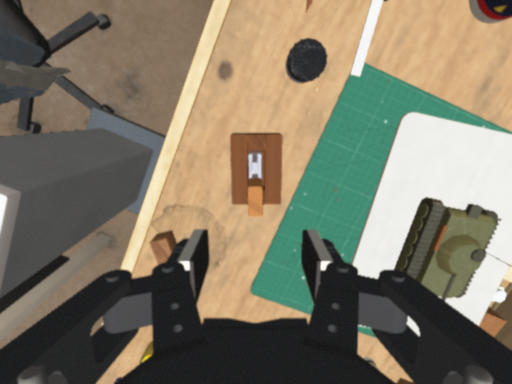

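The gauge is in view: stand at cols 231–282, rows 133–204; grip at (256,200). That is within 3 px of the prediction. I'll measure the grip edges numerically by colour.

Run:
```python
from h import *
import pickle
np.set_printoptions(precision=4,suppress=True)
m=pickle.load(open("w2.pkl","rb"));i=cv2.imread("pics/w2.png")
c,s=np.cos(.415),np.sin(.415)
for nm,cx,cy,hx,hy,z in(("griptop",.456,.3405,.006,.013,.16),("gripbot",.456,.3405,.006,.013,.125),("stand",.4562,.3395,.032,.045,.032)):
    P=[[cx+hx*a*c-hy*b*s,cy+hx*a*s+hy*b*c,z] for a,b in((1,1),(1,-1),(-1,-1),(-1,1))]
    print(nm,proj(m,P).round(1).tolist())
g=cv2.resize(i[125:225,220:292],None,fx=6,fy=6,interpolation=cv2.INTER_CUBIC);cv2.imwrite("pics/w2c.png",g)
```

```text
griptop [[261.6, 188.0], [261.4, 218.3], [247.0, 218.3], [246.7, 188.0]]
gripbot [[260.7, 178.5], [260.5, 205.1], [247.9, 205.2], [247.7, 178.5]]
stand [[280.2, 137.0], [278.6, 206.9], [229.7, 207.0], [227.9, 137.1]]
```

View pics/w2c.png

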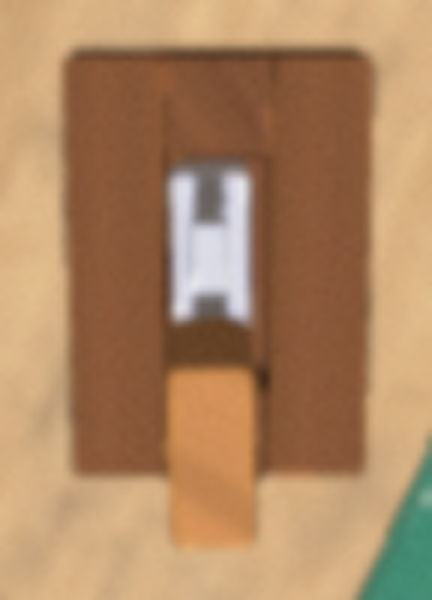

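Grip top face spans cols 248–262, rows 186–216 in the full picture, about 1 mm from the estimate and square to the tool. Descending.

move_arm:
  targets:
    - {"dx": 0,"dy": 0.05,"dz": -0.6,"rx": 0,"ry": 0,"rz": 0}
    - {"dx": 0,"dy": 0,"dz": -0.8,"rx": 0,"ry": 0,"rz": 0}
    - {"dx": 0,"dy": 0,"dz": -0.8,"rx": 0,"ry": 0,"rz": 0}
    - {"dx": 0,"dy": 0,"dz": -0.8,"rx": 0,"ry": 0,"rz": 0}
    - {"dx": 0,"dy": 0,"dz": -0.7,"rx": 0,"ry": 0,"rz": 0}
    - {"dx": 0,"dy": 0,"dz": -0.4,"rx": 0,"ry": 0,"rz": 0}
    - {"dx": 0,"dy": 0,"dz": -0.2,"rx": 0,"ry": 0,"rz": 0}
    - {"dx": 0,"dy": 0,"dz": 0,"rx": 0,"ry": 0,"rz": 0}
    - {"dx": 0,"dy": 0,"dz": 0,"rx": 0,"ry": 0,"rz": 0}
    - {"dx": 0,"dy": 0,"dz": 0,"rx": 0,"ry": 0,"rz": 0}

```text
t: 3.95
tcp_pos: [0.4565, 0.3421, 0.1244]
tool_rot: [0.546, 0.838, 0.001, 0.0]
force: [-0.4, -0.3, 0.3]
finger_gap: 0.601
gripper_force: 0.0
```

move_arm:
  targets:
    - {"dx": 0,"dy": 0,"dz": 0,"rx": 0,"ry": 0,"rz": 0}
    - {"dx": 0,"dy": 0,"dz": 0,"rx": 0,"ry": 0,"rz": 0}
    - {"dx": 0,"dy": 0,"dz": 0,"rx": 0,"ry": 0,"rz": 0}
    - {"dx": 0,"dy": 0,"dz": 0,"rx": 0,"ry": 0,"rz": 0}
    - {"dx": 0,"dy": 0,"dz": 0,"rx": 0,"ry": 0,"rz": 0}
    - {"dx": 0,"dy": 0,"dz": 0,"rx": 0,"ry": 0,"rz": 0}
    - {"dx": 0,"dy": 0,"dz": 0,"rx": 0,"ry": 0,"rz": 0}
    - {"dx": 0,"dy": 0,"dz": 0,"rx": 0,"ry": 0,"rz": 0}
    - {"dx": 0,"dy": 0,"dz": 0,"rx": 0,"ry": 0,"rz": 0}
    - {"dx": 0,"dy": 0,"dz": 0,"rx": 0,"ry": 0,"rz": 0}
  claw: 0
  newtons: 50

```text
t: 5.2
tcp_pos: [0.4563, 0.342, 0.124]
tool_rot: [0.546, 0.838, 0.0, 0.0]
force: [-0.2, -0.0, 4.9]
finger_gap: 0.132
gripper_force: 49.6
```

move_arm:
  targets:
    - {"dx": 0,"dy": 0,"dz": 0.2,"rx": 0,"ry": 0,"rz": 0}
    - {"dx": 0,"dy": 0,"dz": 0.4,"rx": 0,"ry": 0,"rz": 0}
    - {"dx": 0,"dy": 0,"dz": 0.6,"rx": 0,"ry": 0,"rz": 0}
    - {"dx": 0,"dy": 0,"dz": 0.8,"rx": 0,"ry": 0,"rz": 0}
    - {"dx": 0,"dy": 0,"dz": 0.8,"rx": 0,"ry": 0,"rz": 0}
    - {"dx": 0,"dy": 0,"dz": 0.8,"rx": 0,"ry": 0,"rz": 0}
    - {"dx": 0,"dy": 0,"dz": 0.8,"rx": 0,"ry": 0,"rz": 0}
    - {"dx": 0,"dy": 0,"dz": 0.8,"rx": 0,"ry": 0,"rz": 0}
    - {"dx": 0,"dy": 0,"dz": 0.6,"rx": 0,"ry": 0,"rz": 0}
    - {"dx": 0,"dy": 0,"dz": 0.2,"rx": 0,"ry": 0,"rz": 0}

```text
t: 6.45
tcp_pos: [0.4566, 0.3421, 0.2753]
tool_rot: [0.546, 0.838, 0.001, 0.001]
force: [0.6, -0.4, -2.1]
finger_gap: 0.135
gripper_force: 48.7
```

Run:
```python
from h import *
import pickle
a=sensors.sense();print({k:np.round(a[k],4).tolist() for k in("t","tcp_pos","tool_rot","force","finger_gap","q")})
s=cams.snapshot("scene");cv2.imwrite("pics/lift.png",cv2.resize(s[40:340,100:400],None,fx=2,fy=2)[:,:,::-1])
m=cams.camera_model("wrist");w=cams.snapshot("wrist");cv2.imwrite("pics/w3.png",w[:,:,::-1]);pickle.dump((m,a),open("w3.pkl","wb"))
```

```text
{'t': 6.45, 'tcp_pos': [0.4566, 0.3421, 0.2753], 'tool_rot': [0.5463, 0.8376, 0.001, 0.0006], 'force': [0.6045, -0.4437, -2.0761], 'finger_gap': 0.1349, 'q': [0.4472, 0.404, 1.5211, -0.0, 1.2142, 0.0322]}
```

View pics/lift.png

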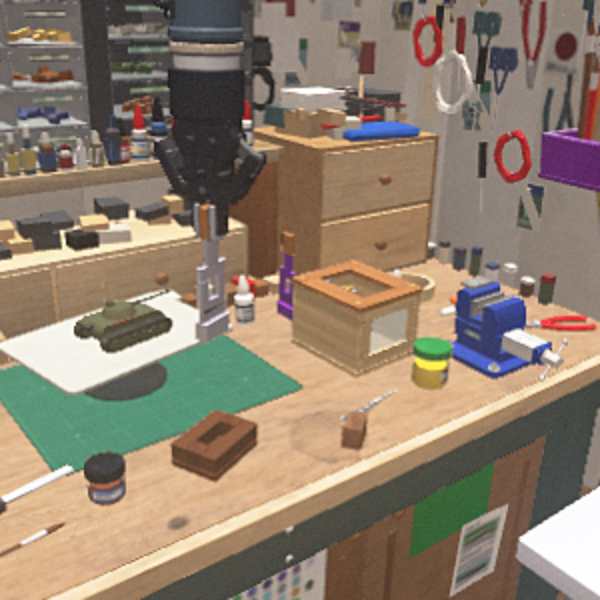

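The gauge is held upright and clear of the stand; the bystanders are untouched. Moving to hover over the front of the opening.

move_arm:
  targets:
    - {"dx": 0.2,"dy": -0.5,"dz": 0,"rx": 0,"ry": 0,"rz": -0.068}
    - {"dx": 0.3,"dy": -0.9,"dz": 0,"rx": 0,"ry": 0,"rz": -0.068}
    - {"dx": 0.3,"dy": -1,"dz": 0,"rx": 0,"ry": 0,"rz": -0.068}
    - {"dx": 0.3,"dy": -1,"dz": 0,"rx": 0,"ry": 0,"rz": -0.068}
    - {"dx": 0.3,"dy": -1,"dz": 0,"rx": 0,"ry": 0,"rz": -0.068}
    - {"dx": 0.3,"dy": -1,"dz": 0,"rx": 0,"ry": 0,"rz": -0.068}
    - {"dx": 0.3,"dy": -1,"dz": 0,"rx": 0,"ry": 0,"rz": -0.068}
    - {"dx": 0.3,"dy": -1,"dz": 0,"rx": 0,"ry": 0,"rz": -0.068}
    - {"dx": 0.3,"dy": -1,"dz": 0,"rx": 0,"ry": 0,"rz": -0.068}
    - {"dx": 0.3,"dy": -1,"dz": 0,"rx": 0,"ry": 0,"rz": -0.068}

```text
t: 7.8
tcp_pos: [0.5284, 0.1051, 0.2729]
tool_rot: [0.687, 0.727, -0.001, -0.001]
force: [0.0, 0.4, -1.6]
finger_gap: 0.131
gripper_force: 48.7
```

move_arm:
  targets:
    - {"dx": 0.3,"dy": -1,"dz": 0,"rx": 0,"ry": 0,"rz": 0}
    - {"dx": 0.3,"dy": -1,"dz": 0,"rx": 0,"ry": 0,"rz": 0}
    - {"dx": 0.3,"dy": -0.9,"dz": 0,"rx": 0,"ry": 0,"rz": 0}
    - {"dx": 0.2,"dy": -0.5,"dz": 0,"rx": 0,"ry": 0,"rz": 0}
    - {"dx": 0,"dy": -0.25,"dz": 0,"rx": 0,"ry": 0,"rz": 0}
    - {"dx": 0,"dy": 0,"dz": 0,"rx": 0,"ry": 0,"rz": 0}
    - {"dx": 0,"dy": 0,"dz": 0,"rx": 0,"ry": 0,"rz": 0}
    - {"dx": 0,"dy": 0,"dz": 0,"rx": 0,"ry": 0,"rz": 0}
    - {"dx": 0,"dy": 0,"dz": 0,"rx": 0,"ry": 0,"rz": 0}
    - {"dx": 0,"dy": 0,"dz": 0,"rx": 0,"ry": 0,"rz": 0}

```text
t: 9.05
tcp_pos: [0.5561, 0.0159, 0.2739]
tool_rot: [0.686, 0.728, 0.0, -0.0]
force: [0.2, -0.1, -1.6]
finger_gap: 0.137
gripper_force: 48.7
```

Run:
```python
from h import *
import pickle
a=sensors.sense();print({k:np.round(a[k],4).tolist() for k in("t","tcp_pos","tool_rot","force","finger_gap","q")})
m=cams.camera_model("wrist");w=cams.snapshot("wrist");cv2.imwrite("pics/w4.png",w[:,:,::-1]);pickle.dump((m,a),open("w4.pkl","wb"))
s=cams.snapshot("scene");cv2.imwrite("pics/s4.png",s[:,:,::-1])
c,sn=np.cos(.061),np.sin(.061)
P=[[.584+x*c-y*sn,.0175+x*sn+y*c,.114] for hx,hy in((.075,.067),(.05,.034)) for x,y in((hx,hy),(hx,-hy),(-hx,-hy),(-hx,hy))]
print(proj(m,P).round(1).tolist())
o=np.zeros((600,800,3),np.uint8)
o[:384,:512]=w[:,:,::-1]
q=cv2.resize(s[130:250,220:340],None,fx=2.4,fy=2.4,interpolation=cv2.INTER_CUBIC)[:,:,::-1];o[:288,512:]=q
cv2.imwrite("pics/v4.png",o[:384])
```

```text
{'t': 9.05, 'tcp_pos': [0.5561, 0.0159, 0.2739], 'tool_rot': [0.6858, 0.7278, 0.0, -0.0], 'force': [0.1506, -0.0688, -1.6075], 'finger_gap': 0.1371, 'q': [-0.1723, 0.3862, 1.5556, 0.0001, 1.1998, -0.2317]}
[[351.3, 117.6], [341.0, 234.0], [215.3, 234.3], [210.1, 117.9], [325.7, 148.9], [321.8, 207.8], [235.6, 208.0], [234.3, 149.1]]
```

View pics/v4.png

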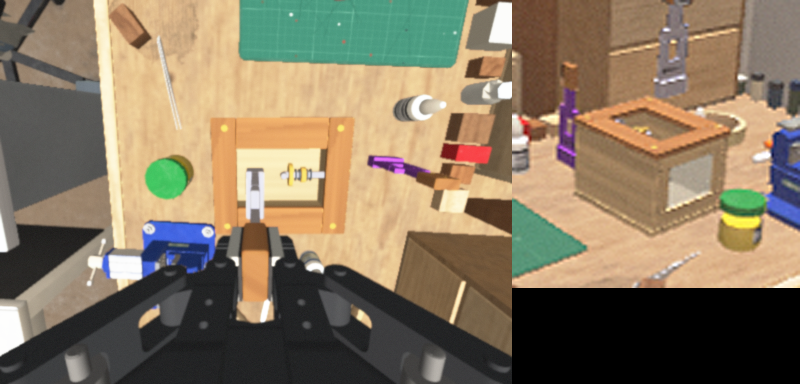

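The wrist view shows the roof corners within 2 px of the prediction: (212,118), (352,118), (343,232), (217,232). The hook collar is at about (291,175) and the gauge hangs in front of it at column 255. One zoom to measure the hook and the held gauge.

Run:
```python
from h import *
i=cv2.imread("pics/w4.png")[110:240,208:356]
cv2.imwrite("pics/w4c.png",cv2.resize(i,None,fx=5,fy=4.6,interpolation=cv2.INTER_CUBIC))
```

```text
(no output)
```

View pics/w4c.png

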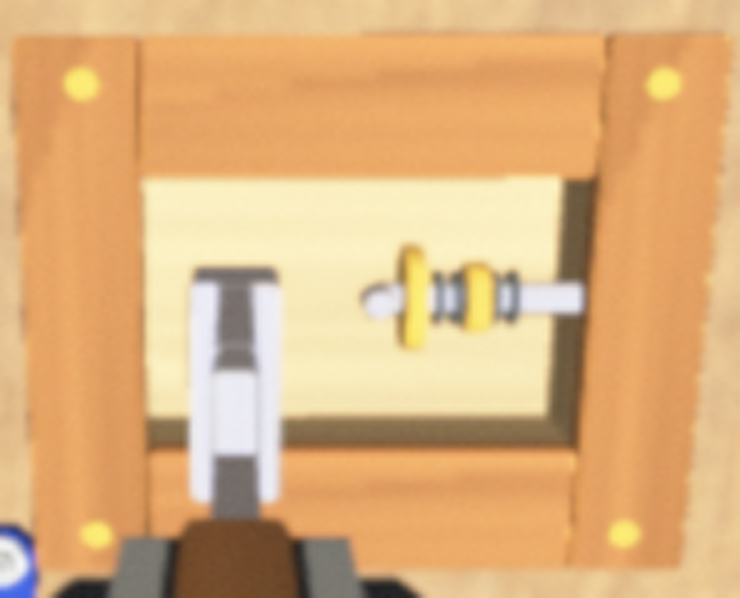

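The crop shows the gauge foot centred at crop x≈236, the collar front face at x≈400, the tip at 362–400 and y≈298, and the opening edges at rows 178 and 450.

Run:
```python
from h import *
import pickle
np.set_printoptions(precision=4,suppress=True)
m,a=pickle.load(open("w4.pkl","rb"))
f=lambda L:np.array(L,float)/[5,4.6]+[208,110]-.4
q=lambda a,b:[(a,b),(a,-b),(-a,-b),(-a,b)]
W=onz(m,f([(733,34),(682,568),(35,568),(12,36)]),.114);c1=fit(W,q(.075,.067));print("roof",c1)
W=onz(m,f([(596,178),(578,450),(150,450),(140,178)]),.114);c2=fit(W,q(.05,.034));print("open",c2)
c,th=c1[0],c1[1];R=np.array([[np.cos(th),-np.sin(th)],[np.sin(th),np.cos(th)]])
loc=lambda P:(P[:,:2]-c)@R
print("tip front/back,collar front,rear (loc)",loc(onz(m,f([(362,298),(400,298)]),.097)),"collar at top z.102",loc(onz(m,f([(400,298),(428,298)]),.102)))
t=a["tcp_pos"];print("tcp loc",loc(t[None]),"tool y ang",2*np.arctan2(a["tool_rot"][1],a["tool_rot"][0])-np.pi/2,"cab",th)
# held foot: predicted corners
ty=2*np.arctan2(a["tool_rot"][1],a["tool_rot"][0])-np.pi/2;Q=np.array([[np.cos(ty),-np.sin(ty)],[np.sin(ty),np.cos(ty)]])
for z in(0,.022):
    P=[np.r_[t[:2]+Q@np.array(k),t[2]-.114+z] for k in q(.008,.022)]
    print("foot z",z,((proj(m,P)+.4-[208,110])*[5,4.6]).round(0).tolist())
print("cam",ray(m,[(0,0)])[0])
```

```text
roof (array([0.5854, 0.0186]), np.float64(0.059774116811411926), array([[ 0.0016, -0.0002],
       [ 0.0021,  0.0004],
       [-0.0021,  0.0004],
       [-0.0015, -0.0006]]))
open (array([0.5856, 0.0183]), np.float64(0.06206632281413937), array([[-0.0004, -0.0001],
       [-0.0001, -0.0003],
       [ 0.0006,  0.0002],
       [-0.0002,  0.0002]]))
tip front/back,collar front,rear (loc) [[0.0007 0.0011]
 [0.0097 0.0011]] collar at top z.102 [[0.0091 0.0022]
 [0.0157 0.0022]]
tcp loc [[-0.0293 -0.0009]] tool y ang 0.059369995753989935 cab 0.059774116811411926
foot z 0 [[277.0, 265.0], [276.0, 468.0], [195.0, 468.0], [193.0, 265.0]]
foot z 0.022 [[281.0, 286.0], [279.0, 505.0], [191.0, 505.0], [189.0, 286.0]]
cam [0.5521 0.0848 0.4181]
```

move_arm:
  targets:
    - {"dx": 0,"dy": 0.02,"dz": -0.4,"rx": 0,"ry": 0,"rz": 0}
    - {"dx": 0,"dy": 0,"dz": -0.6,"rx": 0,"ry": 0,"rz": 0}
    - {"dx": 0,"dy": 0,"dz": -0.7,"rx": 0,"ry": 0,"rz": 0}
    - {"dx": 0,"dy": 0,"dz": -0.7,"rx": 0,"ry": 0,"rz": 0}
    - {"dx": 0,"dy": 0,"dz": -0.7,"rx": 0,"ry": 0,"rz": 0}
    - {"dx": 0,"dy": 0,"dz": -0.7,"rx": 0,"ry": 0,"rz": 0}
    - {"dx": 0,"dy": 0,"dz": -0.6,"rx": 0,"ry": 0,"rz": 0}
    - {"dx": 0,"dy": 0,"dz": -0.4,"rx": 0,"ry": 0,"rz": 0}
    - {"dx": 0,"dy": 0,"dz": -0.2,"rx": 0,"ry": 0,"rz": 0}
    - {"dx": 0,"dy": 0,"dz": 0,"rx": 0,"ry": 0,"rz": 0}

```text
t: 10.4
tcp_pos: [0.5562, 0.0161, 0.1486]
tool_rot: [0.686, 0.728, -0.0, -0.0]
force: [0.5, -0.4, -2.0]
finger_gap: 0.134
gripper_force: 48.7
```

Run:
```python
from h import *
a=sensors.sense();print({k:np.round(a[k],4).tolist() for k in("t","tcp_pos","tool_rot","force","finger_gap")})
```

```text
{'t': 10.4, 'tcp_pos': [0.5562, 0.0161, 0.1486], 'tool_rot': [0.686, 0.7276, -0.0001, -0.0001], 'force': [0.5301, -0.3608, -1.9606], 'finger_gap': 0.1343}
```

move_arm:
  targets:
    - {"dx": 0.11,"dy": 0.007,"dz": 0,"rx": 0,"ry": 0,"rz": 0}
    - {"dx": 0.12,"dy": 0.007,"dz": 0,"rx": 0,"ry": 0,"rz": 0}
    - {"dx": 0.13,"dy": 0.008,"dz": 0,"rx": 0,"ry": 0,"rz": 0}
    - {"dx": 0.13,"dy": 0.008,"dz": 0,"rx": 0,"ry": 0,"rz": 0}
    - {"dx": 0.13,"dy": 0.008,"dz": 0,"rx": 0,"ry": 0,"rz": 0}
    - {"dx": 0.13,"dy": 0.008,"dz": 0,"rx": 0,"ry": 0,"rz": 0}
    - {"dx": 0.13,"dy": 0.008,"dz": 0,"rx": 0,"ry": 0,"rz": 0}
    - {"dx": 0.12,"dy": 0.007,"dz": 0,"rx": 0,"ry": 0,"rz": 0}
    - {"dx": 0,"dy": 0,"dz": 0,"rx": 0,"ry": 0,"rz": 0}
    - {"dx": 0,"dy": 0,"dz": 0,"rx": 0,"ry": 0,"rz": 0}

```text
t: 11.65
tcp_pos: [0.581, 0.0177, 0.1487]
tool_rot: [0.686, 0.728, -0.0, -0.0]
force: [-0.1, -0.4, -2.0]
finger_gap: 0.133
gripper_force: 48.7
```

Run:
```python
from h import *
a=sensors.sense();print({k:np.round(a[k],4).tolist() for k in("t","tcp_pos","force","ft_torque")})
```

```text
{'t': 11.65, 'tcp_pos': [0.581, 0.0177, 0.1487], 'force': [-0.0569, -0.4336, -2.0066], 'ft_torque': [-0.0067, -0.0008, -0.0285]}
```

move_arm:
  targets:
    - {"dx": 0.04,"dy": 0.0024,"dz": 0,"rx": 0,"ry": 0,"rz": 0}
    - {"dx": 0.04,"dy": 0.0024,"dz": 0,"rx": 0,"ry": 0,"rz": 0}
    - {"dx": 0.04,"dy": 0.0024,"dz": 0,"rx": 0,"ry": 0,"rz": 0}
    - {"dx": 0.04,"dy": 0.0024,"dz": 0,"rx": 0,"ry": 0,"rz": 0}
    - {"dx": 0.04,"dy": 0.0024,"dz": 0,"rx": 0,"ry": 0,"rz": 0}
    - {"dx": 0.04,"dy": 0.0024,"dz": 0,"rx": 0,"ry": 0,"rz": 0}
    - {"dx": 0.04,"dy": 0.0024,"dz": 0,"rx": 0,"ry": 0,"rz": 0}
    - {"dx": 0.04,"dy": 0.0024,"dz": 0,"rx": 0,"ry": 0,"rz": 0}
    - {"dx": 0,"dy": 0,"dz": 0,"rx": 0,"ry": 0,"rz": 0}
    - {"dx": 0,"dy": 0,"dz": 0,"rx": 0,"ry": 0,"rz": 0}

```text
t: 12.9
tcp_pos: [0.5891, 0.0182, 0.1488]
tool_rot: [0.686, 0.728, -0.0, -0.0]
force: [-0.6, 0.0, -1.3]
finger_gap: 0.131
gripper_force: 48.7
```

Run:
```python
from h import *
a=sensors.sense();print({k:np.round(a[k],4).tolist() for k in("t","tcp_pos","force","ft_torque")})
```

```text
{'t': 12.9, 'tcp_pos': [0.5891, 0.0182, 0.1488], 'force': [-0.5665, 0.0111, -1.2625], 'ft_torque': [-0.0077, -0.0459, 0.0196]}
```

move_arm:
  targets:
    - {"dx": 0.02,"dy": 0.0012,"dz": 0,"rx": 0,"ry": 0,"rz": 0}
    - {"dx": 0.02,"dy": 0.0012,"dz": 0,"rx": 0,"ry": 0,"rz": 0}
    - {"dx": 0.02,"dy": 0.0012,"dz": 0,"rx": 0,"ry": 0,"rz": 0}
    - {"dx": 0.02,"dy": 0.0012,"dz": 0,"rx": 0,"ry": 0,"rz": 0}
    - {"dx": 0.02,"dy": 0.0012,"dz": 0,"rx": 0,"ry": 0,"rz": 0}
    - {"dx": 0.02,"dy": 0.0012,"dz": 0,"rx": 0,"ry": 0,"rz": 0}
    - {"dx": 0.02,"dy": 0.0012,"dz": 0,"rx": 0,"ry": 0,"rz": 0}
    - {"dx": 0.02,"dy": 0.0012,"dz": 0,"rx": 0,"ry": 0,"rz": 0}
    - {"dx": 0,"dy": 0,"dz": 0,"rx": 0,"ry": 0,"rz": 0}
    - {"dx": 0,"dy": 0,"dz": 0,"rx": 0,"ry": 0,"rz": 0}

```text
t: 14.15
tcp_pos: [0.5932, 0.0184, 0.1488]
tool_rot: [0.686, 0.728, 0.0, 0.0]
force: [-0.2, -0.6, -1.6]
finger_gap: 0.136
gripper_force: 48.7
```

Run:
```python
from h import *
a=sensors.sense();print({k:np.round(a[k],4).tolist() for k in("t","tcp_pos","force","ft_torque")})
```

```text
{'t': 14.15, 'tcp_pos': [0.5932, 0.0184, 0.1488], 'force': [-0.1742, -0.582, -1.6078], 'ft_torque': [-0.0375, -0.0194, -0.014]}
```

move_arm:
  targets:
    - {"dx": 0.02,"dy": 0.0012,"dz": 0,"rx": 0,"ry": 0,"rz": 0}
    - {"dx": 0.02,"dy": 0.0012,"dz": 0,"rx": 0,"ry": 0,"rz": 0}
    - {"dx": 0.02,"dy": 0.0012,"dz": 0,"rx": 0,"ry": 0,"rz": 0}
    - {"dx": 0.02,"dy": 0.0012,"dz": 0,"rx": 0,"ry": 0,"rz": 0}
    - {"dx": 0.02,"dy": 0.0012,"dz": 0,"rx": 0,"ry": 0,"rz": 0}
    - {"dx": 0.02,"dy": 0.0012,"dz": 0,"rx": 0,"ry": 0,"rz": 0}
    - {"dx": 0,"dy": 0,"dz": 0,"rx": 0,"ry": 0,"rz": 0}
    - {"dx": 0,"dy": 0,"dz": 0,"rx": 0,"ry": 0,"rz": 0}
    - {"dx": 0,"dy": 0,"dz": 0,"rx": 0,"ry": 0,"rz": 0}
    - {"dx": 0,"dy": 0,"dz": 0,"rx": 0,"ry": 0,"rz": 0}

```text
t: 15.4
tcp_pos: [0.596, 0.0186, 0.1487]
tool_rot: [0.686, 0.728, -0.0, -0.0]
force: [-2.3, -0.6, -1.9]
finger_gap: 0.135
gripper_force: 48.7
```

Run:
```python
from h import *
a=sensors.sense();print({k:np.round(a[k],4).tolist() for k in("t","tcp_pos","force","ft_torque")})
```

```text
{'t': 15.4, 'tcp_pos': [0.596, 0.0186, 0.1487], 'force': [-2.3395, -0.6031, -1.9087], 'ft_torque': [-0.0301, 0.7118, 0.019]}
```

Contact: −2.3 N along x and 0.71 N m. Pressing on 3 mm and calibrating.

move_arm:
  targets:
    - {"dx": 0.02,"dy": 0.0012,"dz": 0,"rx": 0,"ry": 0,"rz": 0}
    - {"dx": 0.02,"dy": 0.0012,"dz": 0,"rx": 0,"ry": 0,"rz": 0}
    - {"dx": 0.02,"dy": 0.0012,"dz": 0,"rx": 0,"ry": 0,"rz": 0}
    - {"dx": 0.02,"dy": 0.0012,"dz": 0,"rx": 0,"ry": 0,"rz": 0}
    - {"dx": 0.02,"dy": 0.0012,"dz": 0,"rx": 0,"ry": 0,"rz": 0}
    - {"dx": 0.02,"dy": 0.0012,"dz": 0,"rx": 0,"ry": 0,"rz": 0}
    - {"dx": 0,"dy": 0,"dz": 0,"rx": 0,"ry": 0,"rz": 0}
    - {"dx": 0,"dy": 0,"dz": 0,"rx": 0,"ry": 0,"rz": 0}
    - {"dx": 0,"dy": 0,"dz": 0,"rx": 0,"ry": 0,"rz": 0}
    - {"dx": 0,"dy": 0,"dz": 0,"rx": 0,"ry": 0,"rz": 0}

```text
t: 16.65
tcp_pos: [0.599, 0.0188, 0.1487]
tool_rot: [0.686, 0.728, -0.0, -0.0]
force: [-5.1, 0.6, -2.9]
finger_gap: 0.137
gripper_force: 48.6
```

Run:
```python
from h import *
a=sensors.sense();print({k:np.round(a[k],4).tolist() for k in("t","tcp_pos","force","ft_torque","tool_rot")})
```

```text
{'t': 16.65, 'tcp_pos': [0.599, 0.0188, 0.1487], 'force': [-5.1036, 0.5605, -2.936], 'ft_torque': [-0.0097, 1.0421, -0.0197], 'tool_rot': [0.686, 0.7276, -0.0001, -0.0002]}
```

move_arm:
  targets:
    - {"dx": 0.02,"dy": 0.0012,"dz": 0,"rx": 0,"ry": 0,"rz": 0}
    - {"dx": 0.02,"dy": 0.0012,"dz": 0,"rx": 0,"ry": 0,"rz": 0}
    - {"dx": 0,"dy": 0,"dz": 0,"rx": 0,"ry": 0,"rz": 0}
    - {"dx": 0,"dy": 0,"dz": 0,"rx": 0,"ry": 0,"rz": 0}
    - {"dx": 0,"dy": 0,"dz": 0,"rx": 0,"ry": 0,"rz": 0}
    - {"dx": 0,"dy": 0,"dz": 0,"rx": 0,"ry": 0,"rz": 0}
    - {"dx": 0,"dy": 0,"dz": 0,"rx": 0,"ry": 0,"rz": 0}
    - {"dx": 0,"dy": 0,"dz": 0,"rx": 0,"ry": 0,"rz": 0}
    - {"dx": 0,"dy": 0,"dz": 0,"rx": 0,"ry": 0,"rz": 0}
    - {"dx": 0,"dy": 0,"dz": 0,"rx": 0,"ry": 0,"rz": 0}

```text
t: 17.9
tcp_pos: [0.6001, 0.0188, 0.1487]
tool_rot: [0.686, 0.728, -0.0, -0.0]
force: [-5.3, 0.4, -3.3]
finger_gap: 0.136
gripper_force: 48.6
```

Run:
```python
from h import *
T=[];F=[]
for _ in range(6):
    cams.snapshot("top");a=sensors.sense();T.append(a["ft_torque"]);F.append(a["force"])
print(a["t"],a["tcp_pos"],np.mean(T,0).round(3),np.mean(F,0).round(2),np.std(F,0))
i=cams.snapshot("scene");cv2.imwrite("pics/s5.png",cv2.resize(i[150:240,235:335],None,fx=6,fy=6,interpolation=cv2.INTER_CUBIC)[:,:,::-1])
```

```text
18.2 [0.60011135 0.01885662 0.14874993] [0.091 1.155 0.015] [-4.95  0.18 -3.43] [0.43250995 0.3667059  0.39872949]
```

Pressed about 6 mm (≈4.8 N). Lowering carefully, first just past the tip's top.

move_arm:
  targets:
    - {"dx": 0,"dy": 0,"dz": -0.04,"rx": 0,"ry": 0,"rz": 0}
    - {"dx": 0,"dy": 0,"dz": -0.04,"rx": 0,"ry": 0,"rz": 0}
    - {"dx": 0,"dy": 0,"dz": -0.04,"rx": 0,"ry": 0,"rz": 0}
    - {"dx": 0,"dy": 0,"dz": -0.04,"rx": 0,"ry": 0,"rz": 0}
    - {"dx": 0,"dy": 0,"dz": -0.02,"rx": 0,"ry": 0,"rz": 0}
    - {"dx": 0,"dy": 0,"dz": -0.02,"rx": 0,"ry": 0,"rz": 0}
    - {"dx": 0,"dy": 0,"dz": -0.02,"rx": 0,"ry": 0,"rz": 0}
    - {"dx": 0,"dy": 0,"dz": 0,"rx": 0,"ry": 0,"rz": 0}
    - {"dx": 0,"dy": 0,"dz": 0,"rx": 0,"ry": 0,"rz": 0}
    - {"dx": 0,"dy": 0,"dz": 0,"rx": 0,"ry": 0,"rz": 0}

```text
t: 19.5
tcp_pos: [0.601, 0.0185, 0.1443]
tool_rot: [0.686, 0.728, 0.0, 0.001]
force: [-4.8, -0.3, 0.1]
finger_gap: 0.135
gripper_force: 49.2
```

```bash
cat > r.py <<'E'
from h import *
T=[];F=[]
for _ in range(4):
    cams.snapshot("top");a=sensors.sense();T.append(a["ft_torque"]);F.append(a["force"])
print(a["t"],a["tcp_pos"].round(4),np.mean(T,0).round(3),np.mean(F,0).round(2))
E
python3 r.py
```

```text
19.7 [0.6009 0.0185 0.1443] [-0.046  1.216  0.01 ] [-5.34 -0.01  0.68]
```

move_arm:
  targets:
    - {"dx": 0,"dy": 0,"dz": -0.02,"rx": 0,"ry": 0,"rz": 0}
    - {"dx": 0,"dy": 0,"dz": -0.02,"rx": 0,"ry": 0,"rz": 0}
    - {"dx": 0,"dy": 0,"dz": 0,"rx": 0,"ry": 0,"rz": 0}
    - {"dx": 0,"dy": 0,"dz": 0,"rx": 0,"ry": 0,"rz": 0}
    - {"dx": 0,"dy": 0,"dz": 0,"rx": 0,"ry": 0,"rz": 0}
    - {"dx": 0,"dy": 0,"dz": 0,"rx": 0,"ry": 0,"rz": 0}
    - {"dx": 0,"dy": 0,"dz": 0,"rx": 0,"ry": 0,"rz": 0}
    - {"dx": 0,"dy": 0,"dz": 0,"rx": 0,"ry": 0,"rz": 0}
    - {"dx": 0,"dy": 0,"dz": 0,"rx": 0,"ry": 0,"rz": 0}
    - {"dx": 0,"dy": 0,"dz": 0,"rx": 0,"ry": 0,"rz": 0}

```text
t: 20.95
tcp_pos: [0.601, 0.0185, 0.1433]
tool_rot: [0.686, 0.728, 0.0, 0.001]
force: [-6.6, 1.5, 0.3]
finger_gap: 0.132
gripper_force: 49.3
```

```bash
python3 r.py
```

```text
21.15 [0.601  0.0185 0.1434] [-0.067  1.184 -0.002] [-5.16 -0.49  0.59]
```

Z follows fully with Fz unchanged, so this is collar friction and not the tip. Continuing down.

move_arm:
  targets:
    - {"dx": 0,"dy": 0,"dz": -0.02,"rx": 0,"ry": 0,"rz": 0}
    - {"dx": 0,"dy": 0,"dz": -0.02,"rx": 0,"ry": 0,"rz": 0}
    - {"dx": 0,"dy": 0,"dz": -0.02,"rx": 0,"ry": 0,"rz": 0}
    - {"dx": 0,"dy": 0,"dz": -0.02,"rx": 0,"ry": 0,"rz": 0}
    - {"dx": 0,"dy": 0,"dz": 0,"rx": 0,"ry": 0,"rz": 0}
    - {"dx": 0,"dy": 0,"dz": 0,"rx": 0,"ry": 0,"rz": 0}
    - {"dx": 0,"dy": 0,"dz": 0,"rx": 0,"ry": 0,"rz": 0}
    - {"dx": 0,"dy": 0,"dz": 0,"rx": 0,"ry": 0,"rz": 0}
    - {"dx": 0,"dy": 0,"dz": 0,"rx": 0,"ry": 0,"rz": 0}
    - {"dx": 0,"dy": 0,"dz": 0,"rx": 0,"ry": 0,"rz": 0}

```text
t: 22.4
tcp_pos: [0.601, 0.0184, 0.1413]
tool_rot: [0.686, 0.728, 0.0, 0.001]
force: [-5.0, 0.3, 0.8]
finger_gap: 0.132
gripper_force: 49.4
```

```bash
python3 r.py
```

```text
22.6 [0.601  0.0184 0.1413] [-0.073  1.166 -0.013] [-5.69 -0.34  0.66]
```

move_arm:
  targets:
    - {"dx": 0,"dy": 0,"dz": -0.03,"rx": 0,"ry": 0,"rz": 0}
    - {"dx": 0,"dy": 0,"dz": -0.03,"rx": 0,"ry": 0,"rz": 0}
    - {"dx": 0,"dy": 0,"dz": -0.03,"rx": 0,"ry": 0,"rz": 0}
    - {"dx": 0,"dy": 0,"dz": -0.03,"rx": 0,"ry": 0,"rz": 0}
    - {"dx": 0,"dy": 0,"dz": -0.02,"rx": 0,"ry": 0,"rz": 0}
    - {"dx": 0,"dy": 0,"dz": -0.02,"rx": 0,"ry": 0,"rz": 0}
    - {"dx": 0,"dy": 0,"dz": 0,"rx": 0,"ry": 0,"rz": 0}
    - {"dx": 0,"dy": 0,"dz": 0,"rx": 0,"ry": 0,"rz": 0}
    - {"dx": 0,"dy": 0,"dz": 0,"rx": 0,"ry": 0,"rz": 0}
    - {"dx": 0,"dy": 0,"dz": 0,"rx": 0,"ry": 0,"rz": 0}

```text
t: 23.85
tcp_pos: [0.601, 0.0185, 0.1373]
tool_rot: [0.686, 0.728, 0.0, 0.001]
force: [-5.5, 0.9, 0.8]
finger_gap: 0.134
gripper_force: 49.4
```

```bash
python3 r.py
```

```text
24.05 [0.601  0.0184 0.1374] [-0.072  1.167  0.018] [-4.89 -0.18  0.74]
```

move_arm:
  targets:
    - {"dx": 0,"dy": 0,"dz": -0.02,"rx": 0,"ry": 0,"rz": 0}
    - {"dx": 0,"dy": 0,"dz": -0.02,"rx": 0,"ry": 0,"rz": 0}
    - {"dx": 0,"dy": 0,"dz": 0,"rx": 0,"ry": 0,"rz": 0}
    - {"dx": -0.02,"dy": -0.0012,"dz": 0,"rx": 0,"ry": 0,"rz": 0}
    - {"dx": -0.02,"dy": -0.0012,"dz": 0,"rx": 0,"ry": 0,"rz": 0}
    - {"dx": -0.02,"dy": -0.0012,"dz": 0,"rx": 0,"ry": 0,"rz": 0}
    - {"dx": 0,"dy": 0,"dz": 0,"rx": 0,"ry": 0,"rz": 0}
    - {"dx": 0,"dy": 0,"dz": 0,"rx": 0,"ry": 0,"rz": 0}
    - {"dx": 0,"dy": 0,"dz": 0,"rx": 0,"ry": 0,"rz": 0}
    - {"dx": 0,"dy": 0,"dz": 0,"rx": 0,"ry": 0,"rz": 0}

```text
t: 25.3
tcp_pos: [0.5995, 0.0185, 0.1358]
tool_rot: [0.686, 0.728, 0.0, 0.001]
force: [-3.2, -1.8, 2.6]
finger_gap: 0.13
gripper_force: 49.7
```

```bash
python3 r.py
```

```text
25.5 [0.5994 0.0185 0.1358] [-0.263  0.839 -0.007] [-3.97 -1.85  2.87]
```

The gauge now bears on the stem (underside ≈22 mm, Fz up by 4.7 N). Releasing.

move_arm:
  targets:
    - {"dx": 0,"dy": 0,"dz": 0,"rx": 0,"ry": 0,"rz": 0}
    - {"dx": 0,"dy": 0,"dz": 0,"rx": 0,"ry": 0,"rz": 0}
    - {"dx": 0,"dy": 0,"dz": 0,"rx": 0,"ry": 0,"rz": 0}
    - {"dx": 0,"dy": 0,"dz": 0,"rx": 0,"ry": 0,"rz": 0}
    - {"dx": 0,"dy": 0,"dz": 0,"rx": 0,"ry": 0,"rz": 0}
    - {"dx": 0,"dy": 0,"dz": 0,"rx": 0,"ry": 0,"rz": 0}
    - {"dx": 0,"dy": 0,"dz": 0,"rx": 0,"ry": 0,"rz": 0}
    - {"dx": 0,"dy": 0,"dz": 0,"rx": 0,"ry": 0,"rz": 0}
    - {"dx": 0,"dy": 0,"dz": 0,"rx": 0,"ry": 0,"rz": 0}
    - {"dx": 0,"dy": 0,"dz": 0,"rx": 0,"ry": 0,"rz": 0}
  claw: 40

```text
t: 26.75
tcp_pos: [0.5987, 0.0187, 0.1353]
tool_rot: [0.686, 0.728, 0.0, 0.0]
force: [-0.3, 0.2, 0.2]
finger_gap: 0.393
gripper_force: 0.0
```

```bash
python3 r.py
python3 - <<'E'
from h import *
i=cams.snapshot("scene");w=cams.snapshot("wrist")
o=np.zeros((384,800,3),np.uint8);o[:,:384]=w[:,64:448];o[:384,384:]=cv2.resize(i[130:226,236:340],(416,384),interpolation=cv2.INTER_CUBIC)
cv2.imwrite("pics/rel.png",o[:,:,::-1])
E
```

```text
26.95 [0.5987 0.0187 0.1353] [-0.022 -0.021 -0.007] [-0.01 -0.21  0.26]
```

View pics/rel.png

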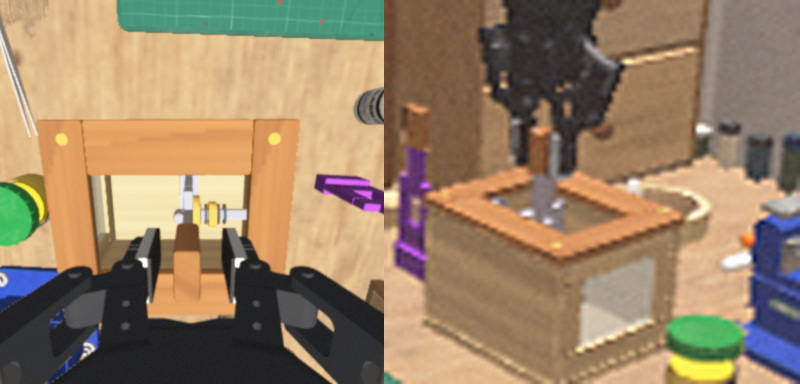

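The gauge hangs upright behind the tip: grip free between the open pads at (187,262), tip at (183,217) in front of the plate and collar behind it. Retreating straight up.

move_arm:
  targets:
    - {"dx": 0,"dy": 0,"dz": 0.2,"rx": 0,"ry": 0,"rz": 0}
    - {"dx": 0,"dy": 0,"dz": 0.4,"rx": 0,"ry": 0,"rz": 0}
    - {"dx": 0,"dy": 0,"dz": 0.5,"rx": 0,"ry": 0,"rz": 0}
    - {"dx": 0,"dy": 0,"dz": 0.7,"rx": 0,"ry": 0,"rz": 0}
    - {"dx": 0,"dy": 0,"dz": 0.8,"rx": 0,"ry": 0,"rz": 0}
    - {"dx": 0,"dy": 0,"dz": 0.8,"rx": 0,"ry": 0,"rz": 0}
    - {"dx": 0,"dy": 0,"dz": 0.6,"rx": 0,"ry": 0,"rz": 0}
    - {"dx": 0,"dy": 0,"dz": 0,"rx": 0,"ry": 0,"rz": 0}
    - {"dx": 0,"dy": 0,"dz": 0,"rx": 0,"ry": 0,"rz": 0}
    - {"dx": 0,"dy": 0,"dz": 0,"rx": 0,"ry": 0,"rz": 0}

```text
t: 28.3
tcp_pos: [0.598, 0.0188, 0.2343]
tool_rot: [0.686, 0.728, -0.001, -0.001]
force: [-0.1, -0.0, -0.3]
finger_gap: 0.402
gripper_force: 0.0
```

Run:
```python
from h import *
i=cams.snapshot("scene");a=sensors.sense();print(a["tcp_pos"],a["force"])
for _ in range(5): j=cams.snapshot("scene")
d=np.abs(i.astype(int)-j)[130:226,236:340].max(2);print("moving px",(d>25).sum())
cv2.imwrite("pics/fin.png",cv2.resize(j[130:226,236:340],(520,480),interpolation=cv2.INTER_CUBIC)[:,:,::-1])
```

```text
[0.59812922 0.0187954  0.23437452] [ 0.14166915 -0.16744773 -0.07658132]
moving px 25
```

View pics/fin.png

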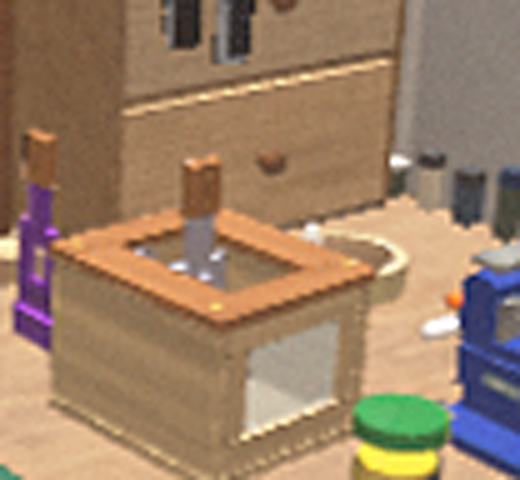

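The gauge hangs upright and still at (202,200), with the robot clear above it.

```bash
python3 -c "
from station import order;print(order.sign_off())"
```

```text
the job is handed in; nothing more can be done
None
```

I hung the gauge on the spring hook behind its tip, upright and still, with the arm withdrawn clear above it, and handed the job in at about 28.6 s of the 45 s; no verdict was returned.

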